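# Start the extraction and raise the sash to its mark

## Task

Get the bench-top extraction cupboard ready for spraying: first press the flat start button on the switch box fully in and let it spring back (leave the larger mushroom-headed stop button alone). Then push the counterweighted sash window up with your fingers beneath its lip, never pinching the lip, until the top of the lip is level with the black pointer on the cupboard's post, and leave it standing there with the hand clear. Do not disturb the cans, tools and other things on the bench.

Things in the scene. Friction and masses are not known exactly. Their poses are not given: they have to be found in the camera images.
- hood: Fixed bench-top extraction cupboard, 480 wide (own y), 360 deep (own x), 640 high, grey and aluminium with glazed sides and a duct spigot on top. Origin: centre of its underside, on the bench. Its own -x is the front, where the sash is. A grey plinth 90 high stands 160 in front of the origin; an aluminium post 50 wide at each end of the front reaches 180 in front of it.
- sash (a joint): Height of the clear sash window in its guides, m: 0 shut, 0.24 fully up. It slides straight up. Moving mass about 1 kg, balanced by weights hidden in the posts to within 2 N; guide friction about 3.5 N, so 2 to 6 N moves it and it stays where it is left.
- lip_front (a point): Middle of the front top edge of the sash's lip, axes as the cupboard's. The lip is a level aluminium flange along the foot of the sash: 362 long (own y, 181 to each side of this point), 10 thick (underside 10 below this point) and jutting 55 out from the sash rail; the free space beneath it goes down to the bench, and back 60 from the lip's front edge to the plinth. With the sash shut this point is 110 above the bench, 220 in front of the cupboard's origin.
- mark (a point): The height mark: top face of the black pointer's blade (36 x 34, 3 thick, level), at its tip next to the lip's end. The pointer is fixed to the front of one post (the cupboard's own +y end, the post nearer the robot), 220 to 310 above the bench.
- station: Grey fixed switch box on the bench, 80 (own x) x 150 (own y) x 55 high, origin at the centre of its underside. Start button 34 to own +y, stop button 34 to own -y of its middle, both black.
- start_top (a point): Centre of the top of the start button: flat round cap 29 in diameter, 16 proud of the box, pressed straight down, 71 above the bench at rest.
- start (a joint): Travel of the start button, m: 0 at rest, 0.006 fully in (about 5 N, spring return, 2 N to start moving).
- stop_top (a point): Centre of the top of the stop button: mushroom head 42 in diameter, 83 above the bench at rest; to be left alone.
- stop (a joint): Travel of the stop button, m: 0 at rest, 0.006 fully in (same spring).
- spray_open: Bystander: standing spray can without its cap, 65 in diameter, 170 high, origin at the centre of its underside.
- spray_capped: Bystander: standing green spray can with cap, 65 in diameter, 188 high, origin at the centre of its underside.
- solvent: Bystander: standing clear bottle with red cap, 72 in diameter, 180 high, origin at the centre of its underside.
- filler: Bystander: jar of filler, 68 in diameter, 72 high, origin at the centre of its underside.
- tape: Bystander: roll of yellow tape lying flat, 104 in diameter, 48 high, origin at the centre of its underside.
- bit_case: Bystander: shut red metal drill-bit case, 75 x 105 x 22 high, origin at the centre of its underside; it lies on the bench in front of the cupboard.
- sanding_block: Bystander: cork sanding block, 66 x 42 x 25 high, origin at the centre of its underside.
- screwdriver: Bystander: screwdriver lying on the bench, 200 long (own x), 26 high, origin under its middle.
There are look-alikes about, which are no part of the job. Of the things shaped like the station, the grey one is meant.

How it is judged:
By the outcome, as a careful person would: the job done as asked, in the order asked, and still so for the second after the job is handed in, with the robot touching nothing.
It also fails if it takes over 51 s, if anything falls off the work surface, if the arm or the gripper's body presses on something with over 40 N, if the wrist force passes 120 N, or if a joint passes its speed limit or range.

## Robot

A 7-joint arm with a two-finger parallel gripper is mounted at the origin on the work surface. World frame = base frame: x ahead of the robot, y to its left, z up, the work surface at z = 0. Lengths are in m, angles in rad, forces in N, time in s.
With the tool pointing down it reaches from about 0.35 to 0.9 m from the base axis. Payload 8.1 kg.
Tool frame: the origin (TCP) lies at the very end of the fingers, on their centre line; the grasp point (between the pads) lies 19 mm behind it; y points along the fingers, x is the direction in which the jaws open and shut, and the axes are right-handed (so a half turn about y gives the same grasp; the last joint's range is limited). The gripper opens to 92 mm and grips with 3 to 60 N. Pads are 19 mm wide; open, the fingers measure 130 mm over their backs; the gripper's body (75 mm by 190 mm) begins 47 mm behind the grasp point.
Start: joints at [-1.262, 0.434, 0.025, 1.573, -0.012, 1.134, -0.075], TCP at [0.25, 0.573, 0.227] pointing down, gripper open.
Joint ranges: [-2.62, 2.62], [-0.44, 2.09], [-1.27, 1.32], [0.08, 2.57], [-1.32, 4.46], [0.12, 2], [-2.74, 2.74]. Speed limits (rad/s): [2.22, 2.22, 3.01, 3.01, 3.14, 3.14, 3.14].

## Interface

Orientations are given as a rotation vector (axis times angle).
In Python, from workcell import env gives the robot as it stands.
- The arm moves only by the tool send_rows, never from a script. Its argument "rows" is a list of rows, each an object with "fingers": the finger opening in m, from 0 to 0.0918; "linear": the shift along the tool's x, y, z in m, a list of three; "twist": the turn, a rotation vector about the tool's x, y, z in rad, a list of three. A call has 1 to 8 rows; each row is the pose to reach, as a shift and turn from the pose commanded when the call began, along the tool's axes at that moment; what a row does not reach only later rows make up. A row lasts 1/12 s, in which the tool goes at most 41.7 mm and 7.16 degrees, less where a joint would pass 70% of its speed; a pose out of reach is approached as far as the arm can. A call with a gripper value outside its range is refused whole. The fingers move at their own pace and stop on an object; the grip force is fixed at half the most. Time passes only in rows, so rows that repeat a pose let the fingers close. It gives the time, the measured TCP pose, the force and the opening at its end, in the units of the state.
- env.sense(): the state, without advancing time (a new reading comes with each control period).
- env.snapshot(name): name is "scene" or "top" or "wrist"; returns (picture, depth): 420x560x3 uint8, red, green, blue; 420x560 float32, m along the optical axis (not along the pixel's ray), 0 where there is no reading.
- env.camera_params(name): a dict with "camera_matrix" (3x3 intrinsics, pixels), "world_from_camera" (4x4, takes a point from camera to world coordinates). Camera axes: x right, y up, looking along -z (the intrinsics and any distortion apply to the point x, -y, -z); pixel columns grow to the right and rows downward; lengths in m; the calibration is good to about 2 mm. A picture is of the moment at which its call begins: read the wrist's pose just before it. camera_params takes no time and is no camera call; for the wrist camera it gives the pose at the moment of the call.
- env.finish_job(): hands the job in, once; it reports no verdict.
The state is a dict: "clock": time; "joint_positions": joint angles; "joint_velocities": joint speeds; "joint_torque": joint torques, N m; "eef_pos": TCP position; "ee_rot": TCP orientation; "wrist_force": force on the tool from outside, world axes, zero at the start; "wrist_torque": the same for the moment, N m; "width": opening from 0.0 (shut) to 1.0 (fully open).
Only numpy, scipy, OpenCV 4.12 (cv2) and the standard library are available. Lean on these libraries where they do the work, as an engineer would, in place of code of your own. Each camera call takes 0.05 s, during which the arm holds its last target.

## Working session

There is one attempt and no reset: what is moved stays moved. The work goes in short steps, Python scripts to look and compute and a tool call to move; the robot and the scene stay as the last step left them, time stands still between calls to the robot, and variables do not carry over. Pictures are saved under pics/ and viewed, and the job is handed in when it is done.

Besides the shell and the picture viewer there is one more tool, called after ">>>" as name(argument=value, ...) on one line, values as JSON. send_rows: Moves the arm, as the interface text tells. Its arguments: {"type":"object","properties":{"rows":{"type":"array"}},"required":["rows"]}

```bash
mkdir -p pics; ls; cat > h.py <<'E'
from workcell import env
import numpy as np, cv2
from scipy.spatial.transform import Rotation as R
def snap(n,tag):
    p=env.camera_params(n); im,d=env.snapshot(n)
    cv2.imwrite(f'pics/{tag}.png',im[:,:,::-1]); np.savez(f'pics/{tag}.npz',im=im,d=d,K=p['camera_matrix'],T=p['world_from_camera'])
    return im,d
def load(t):
    z=np.load(f'pics/{t}.npz'); return z['im'],z['d'],z['K'],z['T']
def cloud(t):
    im,d,K,T=load(t); v,u=np.mgrid[:420,:560]
    P=np.stack([(u-K[0,2])/K[0,0]*d,-(v-K[1,2])/K[1,1]*d,-d,np.ones_like(d)],-1)
    return (P@T.T)[...,:3]
def plane(t,u,v,z):
    im,d,K,T=load(t); r=T[:3,:3]@np.array([(u-K[0,2])/K[0,0],-(v-K[1,2])/K[1,1],-1]); o=T[:3,3]
    return o+r*(z-o[2])/r[2]
E
python3 - <<'E'
from h import *
s=env.sense(); print({k:np.round(v,3) for k,v in s.items()})
snap('scene','s0');snap('top','t0');snap('wrist','w0')
for n in('scene','top','wrist'):
    p=env.camera_params(n);print(n,{k:(np.round(v,3) if not isinstance(v,dict) else v) for k,v in p.items()})
E
```

```text
pics
{'clock': np.float64(0.0), 'joint_positions': array([-1.262,  0.435,  0.025,  1.574, -0.012,  1.134, -0.075]), 'joint_velocities': array([-0.003,  0.   ,  0.001,  0.002,  0.001, -0.002, -0.   ]), 'joint_torque': array([-1.0000e-03, -6.6785e+01,  9.8500e-01, -3.1446e+01, -6.1000e-02,
        4.3000e-02,  0.0000e+00]), 'eef_pos': array([0.25 , 0.572, 0.226]), 'ee_rot': array([-1.377, -0.9  ,  0.902]), 'wrist_force': array([-0.755,  0.069,  0.066]), 'wrist_torque': array([-0.007,  0.011, -0.015]), 'width': np.float64(0.998)}
scene {'camera_matrix': array([[467.765,   0.   , 278.96 ],
       [  0.   , 467.765, 205.561],
       [  0.   ,   0.   ,   1.   ]]), 'world_from_camera': array([[-0.159, -0.803,  0.575,  1.316],
       [ 0.987, -0.136,  0.084,  0.075],
       [ 0.011,  0.581,  0.814,  1.285],
       [ 0.   ,  0.   ,  0.   ,  1.   ]])}
top {'camera_matrix': array([[438.475,   0.   , 285.369],
       [  0.   , 438.475, 209.53 ],
       [  0.   ,   0.   ,   1.   ]]), 'world_from_camera': array([[-0.028,  0.984, -0.175,  0.334],
       [-1.   , -0.028,  0.002, -0.017],
       [-0.003,  0.175,  0.984,  1.376],
       [ 0.   ,  0.   ,  0.   ,  1.   ]])}
wrist {'camera_matrix': array([[347.72 ,   0.   , 279.903],
       [  0.   , 347.72 , 210.921],
       [  0.   ,   0.   ,   1.   ]]), 'world_from_camera': array([[ 0.399, -0.877, -0.267,  0.179],
       [ 0.917,  0.382,  0.116,  0.604],
       [-0.   , -0.291,  0.957,  0.383],
       [ 0.   ,  0.   ,  0.   ,  1.   ]])}
```

View pics/s0.png

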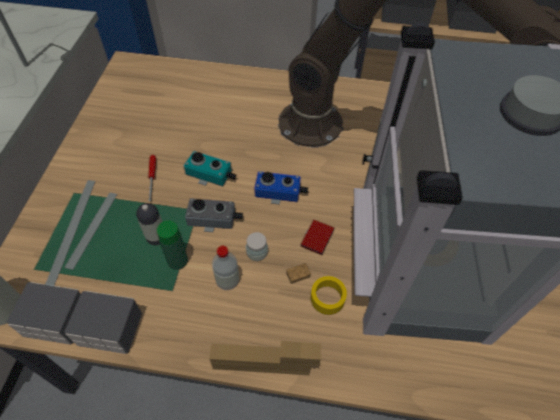

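View pics/t0.png

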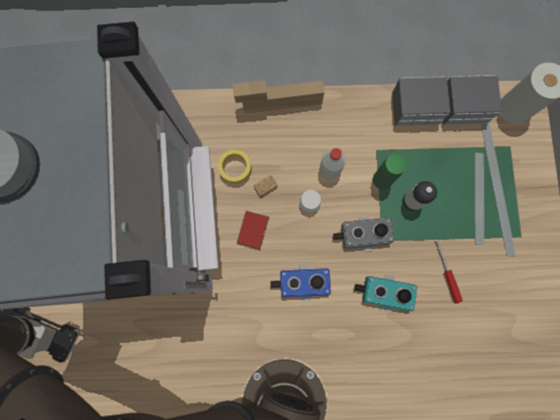

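View pics/w0.png

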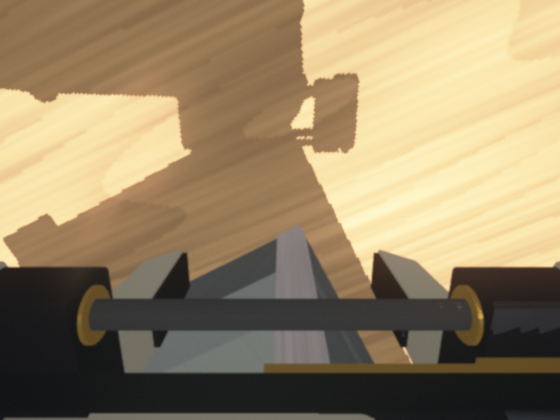

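Candidates for the station in the top view are grey (367,233), blue (305,284) and teal (390,293). By the description it's the grey one, with the flat button at about (358,232) and the mushroom at about (381,230). I'll check this in a crop.

```bash
python3 - <<'E'
from h import *
im,d,K,T=load('t0')
a=cv2.resize(im[205:260,325:405],None,fx=5,fy=5,interpolation=cv2.INTER_CUBIC)
b=cv2.resize(im[130:300,90:225],None,fx=2.8,fy=2.8,interpolation=cv2.INTER_CUBIC)
c=np.zeros((max(a.shape[0],b.shape[0]),a.shape[1]+b.shape[1],3),np.uint8);c[:a.shape[0],:a.shape[1]]=a;c[:b.shape[0],a.shape[1]:]=b
im,d,K,T=load('s0');e=cv2.resize(im[190:235,180:250],None,fx=4,fy=4,interpolation=cv2.INTER_CUBIC);c[285:285+180,:280]=e
cv2.imwrite('pics/c1.png',c[:,:,::-1])
C=cloud('t0');S=cloud('s0')
for n,(u,v) in dict(start=(358,232),stop=(381,230),bx=(369,233),lip=(207,200),lip2=(200,160),lip3=(210,260),lipR=(214,255),ptr=(203,281),ptr2=(209,283),case=(253,230)).items(): print(n,np.round(C[v,u],3))
for n,(u,v) in dict(start=(200,210),stop=(220,206),lip=(365,240),ptr=(368,160)).items(): print(n,np.round(S[v,u],3))
E
```

```text
start [ 0.493 -0.237  0.064]
stop [ 0.495 -0.302  0.083]
bx [ 0.491 -0.272  0.051]
lip [0.591 0.206 0.131]
lip2 [ 0.334 -0.017  1.376]
lip3 [0.417 0.197 0.132]
lipR [0.431 0.186 0.132]
ptr [0.359 0.213 0.15 ]
ptr2 [0.354 0.212 0.061]
case [0.514 0.083 0.018]
start [ 0.509 -0.297  0.058]
stop [ 0.49  -0.235  0.067]
lip [0.584 0.22  0.136]
ptr [1.316 0.075 1.285]
```

View pics/c1.png

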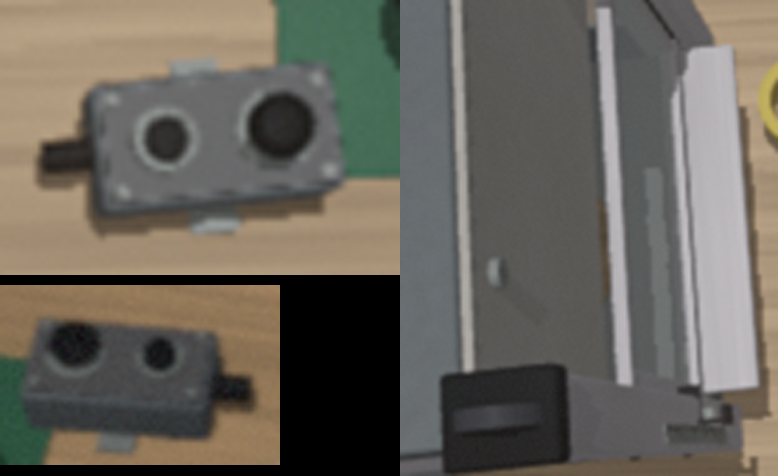

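```bash
python3 - <<'E'
from h import *
C=cloud('t0');S=cloud('s0')
im,d,K,T=load('t0');ims=load('s0')[0]
# start button centre in both views
for t,i,(u0,u1,v0,v1) in(('t0',im,(349,368,222,243)),('t0',im,(370,394,219,242)),('s0',ims,(211,227,201,214)),('s0',ims,(190,208,194,212))):
    g=i[v0:v1,u0:u1].max(2); m=(g<65); n,l,st,c=cv2.connectedComponentsWithStats(m.astype(np.uint8))
    k=1+np.argmax(st[1:,4]); u,v=c[k]+[u0,v0]; print(t,st[k],round(u,1),round(v,1),[np.round(plane(t,u,v,z),4)[:2] for z in(.071,.083)])
# hood points
v,u=np.mgrid[:420,:560]
for nm,Q in(('t',C),('s',S)):
    P=Q.reshape(-1,3)
    b=(P[:,1]>.1)&(P[:,1]<.75)&(P[:,0]>.3)&(P[:,0]<1)&(P[:,2]<.9)
    for z0,z1 in((.03,.1),(.1,.2),(.2,.3),(.3,.4),(.4,.5),(.5,.6),(.6,.68)):
        p=P[b&(P[:,2]>z0)&(P[:,2]<z1)]
        if len(p)>20: print(nm,z0,len(p),np.round(np.percentile(p,1,axis=0),3),np.round(np.percentile(p,99,axis=0),3))
    # lip
    L=P[(P[:,2]>.12)&(P[:,2]<.145)&(P[:,0]>.38)&(P[:,0]<.8)&(P[:,1]>.15)&(P[:,1]<.235)]
    L=L[:]
    print('lip z',np.median(L[:,2]),len(L))
    xs=[];ys=[];yb=[]
    for x in np.arange(.4,.78,.02):
        q=L[abs(L[:,0]-x)<.008]
        if len(q)>5: xs.append(x);ys.append(q[:,1].min());yb.append(q[:,1].max())
    print(np.round(np.c_[xs,ys,yb].T,3)); print(np.polyfit(xs,ys,1)); print('x range',L[:,0].min(),L[:,0].max())
s=env.sense(); print(R.from_rotvec(s['ee_rot']).as_matrix().round(3))
E
```

```text
t0 [ 5  7  8  8 50] 357.7 232.4 [array([ 0.4915, -0.2345]), array([ 0.49  , -0.2325])]
t0 [  5   5  13  13 138] 380.8 229.8 [array([ 0.4971, -0.3041]), array([ 0.4956, -0.3014])]
s0 [ 5  2  8  9 59] 219.4 206.7 [array([ 0.4953, -0.2352]), array([ 0.5034, -0.2321])]
s0 [  1   6  15  11 125] 198.3 204.5 [array([ 0.4981, -0.3035]), array([ 0.5062, -0.2997])]
t 0.03 871 [0.312 0.102 0.031] [0.908 0.541 0.098]
t 0.1 3980 [0.328 0.106 0.11 ] [0.934 0.387 0.197]
t 0.2 1736 [0.311 0.187 0.201] [0.802 0.542 0.299]
t 0.3 3685 [0.303 0.211 0.302] [0.798 0.621 0.4  ]
t 0.4 3408 [0.33  0.212 0.4  ] [0.801 0.296 0.499]
t 0.5 5046 [0.317 0.212 0.502] [0.801 0.498 0.599]
t 0.6 32096 [0.332 0.214 0.606] [0.792 0.482 0.674]
lip z 0.13224604046346378 2016
[[0.4   0.42  0.44  0.46  0.48  0.5   0.52  0.54  0.56  0.58  0.6   0.62
  0.64  0.66  0.68  0.7   0.72  0.74  0.76 ]
 [0.177 0.177 0.18  0.18  0.183 0.183 0.185 0.186 0.188 0.189 0.191 0.191
  0.194 0.195 0.197 0.197 0.2   0.201 0.204]
 [0.232 0.234 0.235 0.235 0.235 0.235 0.234 0.235 0.235 0.235 0.235 0.234
  0.235 0.235 0.235 0.233 0.234 0.234 0.21
[... 264 characters left out ...]
11 0.597 0.4  ]
s 0.4 6072 [0.357 0.212 0.401] [0.811 0.575 0.499]
s 0.5 7410 [0.359 0.212 0.501] [0.811 0.525 0.599]
s 0.6 22537 [0.333 0.218 0.603] [0.811 0.541 0.675]
lip z 0.13234111259394155 1783
[[0.4   0.42  0.44  0.46  0.48  0.5   0.52  0.54  0.56  0.58  0.6   0.62
  0.64  0.66  0.68  0.7   0.72  0.74  0.76 ]
 [0.174 0.175 0.177 0.181 0.182 0.183 0.185 0.186 0.188 0.188 0.19  0.191
  0.193 0.194 0.195 0.197 0.198 0.2   0.201]
 [0.23  0.231 0.233 0.235 0.235 0.235 0.235 0.234 0.235 0.234 0.234 0.235
  0.235 0.234 0.235 0.233 0.234 0.235 0.233]]
[0.07367883 0.14560953]
x range 0.3801080820758507 0.7551769770144484
[[ 0.4   -0.    -0.916]
 [ 0.916 -0.001  0.4  ]
 [-0.001 -1.    -0.   ]]
```

The crop shows the grey box with its flat start button, the smaller ringed cap, at top (357.7,232.4). The mushroom is at (381,230). Both views put start at about (0.493,-0.235). Next I'll locate the obstacles and the pointer.

```bash
python3 - <<'E'
from h import *
C=cloud('t0');S=cloud('s0')
for n,(u,v) in dict(filler=(310,200),tape=(235,180),tapeL=(250,166),block=(265,186),solvent=(336,152),solv2=(331,165),green=(396,160),spray=(427,190),blue=(310,292),blueL=(283,283),bl2=(328,285),teal=(385,303),case=(253,230),cs2=(265,218),cs3=(240,240)).items(): print(n,np.round(C[v,u],3))
im=load('s0')[0]; b=cv2.resize(im[130:190,345:400],None,fx=8,fy=8,interpolation=cv2.INTER_CUBIC)
im=load('t0')[0]; a=cv2.resize(im[255:310,180:230],None,fx=8,fy=8,interpolation=cv2.INTER_CUBIC)
c=np.zeros((480,840,3),np.uint8);c[:480,:440]=b[:480,:440];c[:440,440:]=a
cv2.imwrite('pics/c2.png',c[:,:790,::-1])
for nm,Q,(u0,u1,v0,v1) in(('s',S,(358,384,148,172)),('t',C,(195,218,268,296))):
    p=Q[v0:v1,u0:u1].reshape(-1,3); p=p[(p[:,2]>.15)&(p[:,2]<.5)&(p[:,1]<.215)]; print(nm,len(p),np.round(p[::max(1,len(p)//12)],3))
E
```

```text
filler [ 0.594 -0.096  0.07 ]
tape [0.669 0.134 0.048]
tapeL [0.712 0.087 0.049]
block [0.652 0.042 0.028]
solvent [ 0.71  -0.168  0.178]
solv2 [ 0.686 -0.158  0.127]
green [ 0.679 -0.334  0.187]
spray [ 0.595 -0.421  0.166]
blue [ 0.32  -0.086  0.054]
blueL [ 0.348 -0.007  0.055]
bl2 [ 0.339 -0.141  0.05 ]
teal [ 0.282 -0.306  0.053]
case [0.514 0.083 0.018]
cs2 [0.552 0.045 0.016]
cs3 [0.484 0.123 0.019]
s 163 [[0.351 0.21  0.272]
 [0.355 0.211 0.263]
 [0.343 0.209 0.237]
 [0.362 0.208 0.252]
 [0.36  0.211 0.247]
 [0.364 0.211 0.247]
 [0.365 0.212 0.244]
 [0.38  0.213 0.257]
 [0.375 0.187 0.237]
 [0.343 0.209 0.2  ]
 [0.36  0.212 0.21 ]
 [0.35  0.209 0.185]
 [0.355 0.211 0.176]]
t 192 [[0.388 0.215 0.238]
 [0.374 0.192 0.249]
 [0.372 0.186 0.227]
 [0.367 0.208 0.246]
 [0.365 0.198 0.244]
 [0.362 0.186 0.251]
 [0.36  0.185 0.229]
 [0.355 0.211 0.229]
 [0.35  0.211 0.253]
 [0.348 0.21  0.168]
 [0.343 0.211 0.204]
 [0.337 0.211 0.241]]
```

View pics/c2.png

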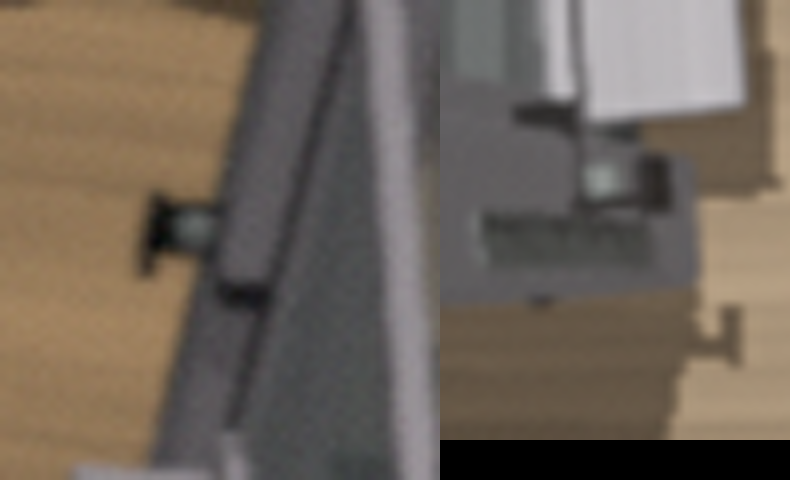

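>>> send_rows(rows=[{"fingers": 0.0, "linear": [-0.035, 0, 0.0], "twist": [0, 0, 0]}, {"fingers": 0.0, "linear": [-0.07, 0, 0.0], "twist": [0, 0, 0]}, {"fingers": 0.0, "linear": [-0.105, 0, -0.015], "twist": [0, 0, 0]}])

```text
clock: 0.4
eef_pos: [0.2187, 0.4704, 0.2259]
ee_rot: [-1.374, -0.902, 0.905]
wrist_force: [-0.1, 0.2, 1.0]
width: 0.83
```

The pointer shows at about (0.37,0.19), z≈0.25, on the near post just beside the lip end. I'll now slide along the hood's side while turning the hand parallel to the wall.

>>> send_rows(rows=[{"fingers": 0.0, "linear": [-0.023, 0, -0.009], "twist": [0, -0.11, 0]}, {"fingers": 0.0, "linear": [-0.047, 0, -0.018], "twist": [0, -0.22, 0]}, {"fingers": 0.0, "linear": [-0.07, 0, -0.027], "twist": [0, -0.33, 0]}, {"fingers": 0.0, "linear": [-0.094, 0, -0.036], "twist": [0, -0.44, 0]}, {"fingers": 0.0, "linear": [-0.117, 0, -0.045], "twist": [0, -0.55, 0]}, {"fingers": 0.0, "linear": [-0.14, 0, -0.054], "twist": [0, -0.66, 0]}, {"fingers": 0.0, "linear": [-0.164, 0, -0.063], "twist": [0, -0.77, 0]}, {"fingers": 0.0, "linear": [-0.187, 0, -0.072], "twist": [0, -0.85, 0]}])

```text
clock: 1.07
eef_pos: [0.2127, 0.2688, 0.2265]
ee_rot: [-0.965, -1.528, 1.528]
wrist_force: [-0.1, -0.5, 0.9]
width: 0.251
```

```bash
python3 - <<'E'
from h import *
s=env.sense(); print(s['joint_positions'].round(3),s['eef_pos'].round(4)); print(R.from_rotvec(s['ee_rot']).as_matrix().round(3))
snap('scene','s1')
E
```

```text
[-1.039e+00 -3.500e-02 -1.800e-02  2.180e+00 -1.000e-03  9.970e-01
  9.580e-01] [0.2127 0.2688 0.2265]
[[-0.429 -0.    -0.903]
 [ 0.903 -0.    -0.429]
 [-0.    -1.     0.   ]]
```

View pics/s1.png

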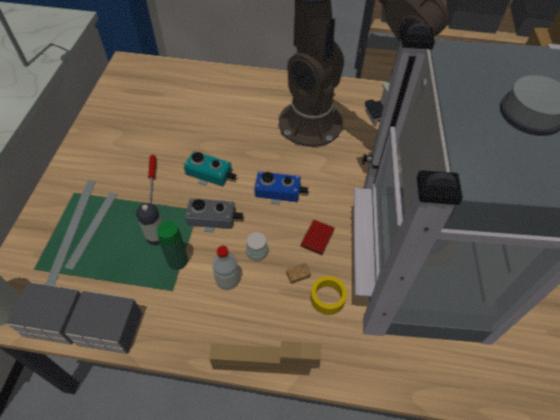

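>>> send_rows(rows=[{"fingers": 0.0, "linear": [-0.029, 0, 0.004], "twist": [0, 0, 0]}, {"fingers": 0.0, "linear": [-0.064, 0, 0.005], "twist": [0, 0, 0]}, {"fingers": 0.0, "linear": [-0.098, 0, 0.002], "twist": [0, 0, 0]}, {"fingers": 0.0, "linear": [-0.132, 0, 0.0], "twist": [0, 0, 0]}, {"fingers": 0.0, "linear": [-0.165, 0, -0.001], "twist": [0, 0, 0]}, {"fingers": 0.0, "linear": [-0.203, 0, 0.002], "twist": [0, 0, 0]}, {"fingers": 0.0, "linear": [-0.239, 0, 0.006], "twist": [0, 0, 0]}, {"fingers": 0.0, "linear": [-0.278, 0, 0.014], "twist": [0, 0, 0]}])

```text
clock: 1.78
eef_pos: [0.3189, 0.0113, 0.2269]
ee_rot: [-0.97, -1.525, 1.524]
wrist_force: [1.6, 0.5, 0.2]
width: 0.007
```

```bash
python3 - <<'E'
from h import *
s=env.sense(); print(s['joint_positions'].round(3),s['eef_pos'].round(4)); print(R.from_rotvec(s['ee_rot']).as_matrix().round(3))
M=R.from_rotvec(s['ee_rot']).as_matrix(); print(M.T@(np.array([.494,-.235,.15])-s['eef_pos']))
E
```

```text
[-0.716 -0.136  0.465  2.251  0.072  1.013  1.716] [0.3189 0.0113 0.2269]
[[-0.424  0.001 -0.906]
 [ 0.906  0.    -0.424]
 [-0.    -1.    -0.001]]
[-0.29735284  0.07701229 -0.05394652]
```

>>> send_rows(rows=[{"fingers": 0.0, "linear": [-0.037, 0.0, -0.007], "twist": [0, 0.05, 0]}, {"fingers": 0.0, "linear": [-0.074, 0.0, -0.014], "twist": [0, 0.1, 0]}, {"fingers": 0.0, "linear": [-0.111, 0.01, -0.02], "twist": [0, 0.15, 0]}, {"fingers": 0.0, "linear": [-0.149, 0.02, -0.027], "twist": [0, 0.2, 0]}, {"fingers": 0.0, "linear": [-0.186, 0.03, -0.034], "twist": [0, 0.25, 0]}, {"fingers": 0.0, "linear": [-0.223, 0.045, -0.041], "twist": [0, 0.3, 0]}, {"fingers": 0.0, "linear": [-0.26, 0.06, -0.047], "twist": [0, 0.37, 0]}, {"fingers": 0.0, "linear": [-0.297, 0.077, -0.054], "twist": [0, 0.37, 0]}])

```text
clock: 2.45
eef_pos: [0.4943, -0.2349, 0.1485]
ee_rot: [-1.178, -1.256, 1.256]
wrist_force: [0.5, 1.4, 1.5]
width: 0.006
```

```bash
python3 - <<'E'
from h import *
s=env.sense(); print(s['joint_positions'].round(3),s['eef_pos'].round(4)); print(R.from_rotvec(s['ee_rot']).as_matrix().round(3))
snap('wrist','w2'); snap('scene','s2')
a=cv2.imread('pics/w2.png');b=cv2.imread('pics/s2.png')
cv2.imwrite('pics/c3.png',np.hstack([cv2.resize(a,(400,300)),cv2.resize(b[140:320,120:360],(400,300))]))
E
```

```text
[-0.188  0.462  0.746  1.903 -0.388  0.925  2.379] [ 0.4943 -0.2349  0.1485]
[[-0.064 -0.    -0.998]
 [ 0.998 -0.    -0.064]
 [-0.    -1.     0.   ]]
```

View pics/c3.png

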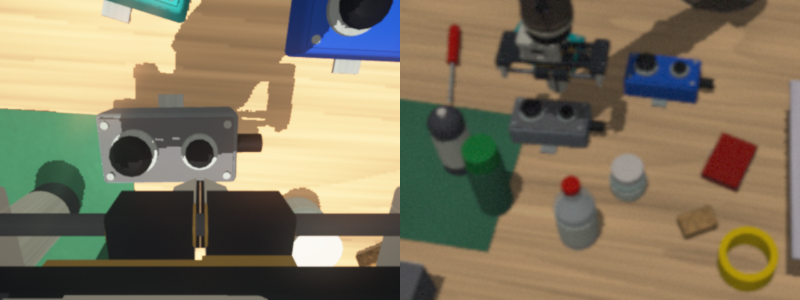

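The wrist view shows the start cap at about (280,213), straight ahead of the shut fingers, with the mushroom to the left at (185,215). I'll measure the cap in this view.

```bash
python3 - <<'E'
from h import *
im=load('w2')[0]
g=im[195:235,262:300].max(2); m=(g<50).astype(np.uint8); n,l,st,c=cv2.connectedComponentsWithStats(m); k=1+np.argmax(st[1:,4]); u,v=c[k]+[262,195]
print(st[k],u,v,plane('w2',u,v,.071), cloud('w2')[int(v),int(u)])
E
```

```text
[  0   1  36  31 910] 278.5065934065934 211.5010989010989 [ 0.48853807 -0.23654649  0.071     ] [ 0.48851578 -0.23691093  0.06993758]
```

>>> send_rows(rows=[{"fingers": 0.0, "linear": [0, 0.035, 0.003], "twist": [0, 0, 0]}, {"fingers": 0.0, "linear": [0, 0.06, 0.003], "twist": [0, 0, 0]}, {"fingers": 0.0, "linear": [0, 0.072, 0.003], "twist": [0, 0, 0]}, {"fingers": 0.0, "linear": [0, 0.077, 0.003], "twist": [0, 0, 0]}, {"fingers": 0.0, "linear": [0, 0.08, 0.003], "twist": [0, 0, 0]}, {"fingers": 0.0, "linear": [0, 0.082, 0.003], "twist": [0, 0, 0]}, {"fingers": 0.0, "linear": [0, 0.082, 0.003], "twist": [0, 0, 0]}])

```text
clock: 3.13
eef_pos: [0.4906, -0.2335, 0.0687]
ee_rot: [-1.177, -1.26, 1.259]
wrist_force: [-1.7, 1.1, 3.2]
width: 0.006
```

>>> send_rows(rows=[{"fingers": 0.0, "linear": [0, 0.002, 0], "twist": [0, 0, 0]}, {"fingers": 0.0, "linear": [0, 0.004, 0], "twist": [0, 0, 0]}, {"fingers": 0.0, "linear": [0, 0.004, 0], "twist": [0, 0, 0]}])

```text
clock: 3.38
eef_pos: [0.4909, -0.2337, 0.0652]
ee_rot: [-1.178, -1.261, 1.258]
wrist_force: [-3.5, 4.1, 15.7]
width: 0.002
```

>>> send_rows(rows=[{"fingers": 0.0, "linear": [0, 0.001, 0], "twist": [0, 0, 0]}, {"fingers": 0.0, "linear": [0, 0.002, 0], "twist": [0, 0, 0]}, {"fingers": 0.0, "linear": [0, 0.002, 0], "twist": [0, 0, 0]}])

```text
clock: 3.63
eef_pos: [0.4911, -0.2337, 0.0647]
ee_rot: [-1.178, -1.262, 1.256]
wrist_force: [-10.5, 7.4, 40.0]
width: 0.007
```

The button bottomed out: it travelled about 6 mm and the force then rose to 40 N. I'll lift off.

>>> send_rows(rows=[{"fingers": 0.0, "linear": [0, -0.02, 0], "twist": [0, 0, 0]}, {"fingers": 0.0, "linear": [0, -0.055, 0], "twist": [0, 0, 0]}, {"fingers": 0.0, "linear": [0, -0.09, 0], "twist": [0, 0.0, 0]}, {"fingers": 0.0, "linear": [0.02, -0.125, 0.0], "twist": [0, 0.12, 0]}, {"fingers": 0.0, "linear": [0.05, -0.155, -0.0], "twist": [0, 0.24, 0]}, {"fingers": 0.0, "linear": [0.08, -0.18, 0], "twist": [0, 0.36, 0]}, {"fingers": 0.0, "linear": [0.115, -0.2, 0], "twist": [0, 0.48, 0]}, {"fingers": 0.0, "linear": [0.15, -0.22, 0], "twist": [0, 0.6, 0]}])

```text
clock: 4.3
eef_pos: [0.4818, -0.0988, 0.2742]
ee_rot: [-1.4, -0.85, 0.846]
wrist_force: [-0.2, 0.1, -0.8]
width: 0.002
```

```bash
python3 - <<'E'
from h import *
s=env.sense(); print(s['joint_positions'].round(3),s['eef_pos'].round(4)); M=R.from_rotvec(s['ee_rot']).as_matrix();print(M.round(3))
print(s['wrist_force'].round(1))
snap('scene','s3'); im=load('s3')[0]; cv2.imwrite('pics/c4.png',cv2.resize(im[180:250,170:260],None,fx=6,fy=6,interpolation=cv2.INTER_CUBIC)[:,:,::-1])
S=cloud('s3'); print(S[206:208,218:221].round(3))
E
```

```text
[-0.729  0.236  1.025  1.872 -0.221  1.152  1.463] [ 0.4818 -0.0988  0.2742]
[[ 0.463  0.003 -0.886]
 [ 0.886  0.     0.463]
 [ 0.001 -1.    -0.002]]
[-0.2  0.1 -0.8]
[[[ 0.494 -0.24   0.072]
  [ 0.49  -0.238  0.067]
  [ 0.493 -0.234  0.072]]

 [[ 0.497 -0.239  0.071]
  [ 0.497 -0.236  0.072]
  [ 0.495 -0.233  0.07 ]]]
```

View pics/c4.png

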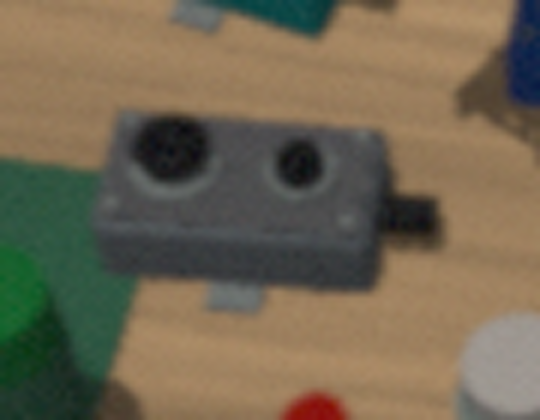

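The start button sprang back to z≈0.071. Before turning the hand I'll build a quick kinematic model to check joint-range feasibility.

```bash
cat > fk.py <<'E'
import numpy as np, itertools
from scipy.spatial.transform import Rotation as R
from scipy.optimize import least_squares
D=[([-1.262,.435,.025,1.574,-.012,1.134,-.075],[.25,.572,.226],[-1.377,-.9,.902]),
([-1.039,-.035,-.018,2.18,-.001,.997,.958],[.2127,.2688,.2265],[-.965,-1.528,1.528]),
([-.716,-.136,.465,2.251,.072,1.013,1.716],[.3189,.0113,.2269],[-.97,-1.525,1.524]),
([-.188,.462,.746,1.903,-.388,.925,2.379],[.4943,-.2349,.1485],[-1.178,-1.256,1.256]),
([-.729,.236,1.025,1.872,-.221,1.152,1.463],[.4818,-.0988,.2742],[-1.4,-.85,.846])]
E
python3 - <<'E'
from fk import *
best=[]
for sg in itertools.product([1,-1],repeat=7):
    # roll z at 1,3,5,7 ; pitch y at 2,4,6
    Ms=[]
    for q,p,r in D:
        M=R.identity()
        for i in range(7): M=M*R.from_rotvec((np.array([0,0,1.]) if i%2==0 else np.array([0,1.,0]))*sg[i]*q[i])
        Ms.append(M)
    # R_world = B(yaw) * M * C const
    A=[R.from_rotvec(d[2]) for d in D]
    def f(x): 
        B=R.from_rotvec([0,0,x[0]]);C=R.from_rotvec(x[1:4]); return np.concatenate([((B*m*C)*a.inv()).as_rotvec() for m,a in zip(Ms,A)])
    for y0 in(0,3.14):
      for c0 in ([1.57,0,0],[-1.57,0,0],[1.2,1.2,1.2],[-1.2,1.2,-1.2]):
        r=least_squares(f,[y0]+c0); best.append((r.cost,sg,r.x.round(3)))
best.sort(key=lambda b:b[0])
for b in best[:6]: print(b)
E
```

```text
Still running in the background as job /tmp/bash_jobs.1000/44565beb8da6 (pid 830). You'll get a notice when it ends.
```

```bash
cat >> fk.py <<'E'
sg=(-1,1,-1,1,-1,1,-1)
def chain(q):
    M=np.eye(3);o=[]
    for i in range(7):
        a=sg[i]*q[i];c,s=np.cos(a),np.sin(a)
        M=M@(np.array([[c,-s,0],[s,c,0],[0,0,1]]) if i%2==0 else np.array([[c,0,s],[0,1,0],[-s,0,c]])); o.append(M)
    return o
C=R.from_rotvec([0,-2.2214,-2.2214]).as_matrix()
def rowm(q):
    o=chain(q); cols=[np.array([0,0,1.])[:,None]]
    cols+= [o[1],o[3],o[5]]   # t2(3), t4(3), t6(3)
    return np.hstack(cols)
def fit():
    A=np.vstack([rowm(d[0]) for d in D]);b=np.concatenate([d[1] for d in D])
    x0=np.array([.33,0,0,.4,0,0,.4,0,0,.3]); l=.003
    x=np.linalg.lstsq(np.vstack([A,l*np.eye(10)]),np.concatenate([b,l*x0]),rcond=None)[0]
    return x,(A@x-b)
X,res=fit()
def fk(q): return rowm(q)@X, chain(q)[6]@C
LO=np.array([-2.62,-.44,-1.27,.08,-1.32,.12,-2.74]);HI=np.array([2.62,2.09,1.32,2.57,4.46,2,2.74])
def ik(p,M,q0,w=.002):
    def f(q):
        pp,MM=fk(q); return np.concatenate([(pp-p)*10,R.from_matrix(MM@M.T).as_rotvec()*2,w*(q-q0)])
    r=least_squares(f,np.clip(q0,LO+.03,HI-.03),bounds=(LO+.02,HI-.02)); pp,MM=fk(r.x); return r.x,np.linalg.norm(pp-p),R.from_matrix(MM@M.T).magnitude()
def target(beta,alpha=0.):
    h=.0738-alpha # heading: hood inward rotated; alpha>0 toward +x
    a=np.pi/2+h; y=np.array([np.cos(a)*np.cos(beta),np.sin(a)*np.cos(beta),-np.sin(beta)]); x=np.array([np.sin(a),-np.cos(a),0]); return np.stack([x,y,np.cross(x,y)],1)
E
timeout 200 python3 - <<'E'
from fk import *
print(X.round(3),np.abs(res).max())
q0=np.array(D[-1][0])
rng=np.random.default_rng(0)
for x in(.47,.53,.6):
  for b in(15,25,35):
    for z in(.09,.25):
      M=target(np.radians(b)); p=np.array([x,.0738*x+.146+.02,z])
      out=[]
      for k in range(4):
        s=q0 if k==0 else q0+rng.normal(0,.5,7)
        q,e,a=ik(p,M,s); 
        if e<.004 and a<.02: out.append(q.round(2))
      print(x,b,z,len(out),out[0] if out else (round(e,3),round(a,3)))
E
```

```text
[ 0.26   0.001 -0.037  0.557  0.    -0.017  0.429  0.001  0.     0.357] 0.00021274373238558408
0.47 15 0.09 4 [ 0.13  0.91  0.07  2.07 -1.3   1.41  1.42]
0.47 15 0.25 4 [-0.11  0.63  0.4   2.08 -1.3   1.66  1.19]
0.47 25 0.09 4 [ 0.01  0.79  0.17  2.1  -1.3   1.31  1.34]
0.47 25 0.25 4 [-0.38  0.59  0.73  2.09 -1.28  1.67  1.12]
0.47 35 0.09 4 [-0.18  0.7   0.36  2.13 -1.3   1.25  1.26]
0.47 35 0.25 4 [-0.51  0.49  0.81  2.07 -1.19  1.53  0.99]
0.53 15 0.09 4 [ 0.12  0.93  0.05  1.92 -1.3   1.42  1.3 ]
0.53 15 0.25 4 [-0.01  0.66  0.22  1.93 -1.3   1.59  1.06]
0.53 25 0.09 4 [-0.01  0.83  0.18  1.96 -1.3   1.35  1.23]
0.53 25 0.25 4 [-0.3   0.62  0.6   1.94 -1.3   1.64  1.02]
0.53 35 0.09 4 [-0.21  0.76  0.39  1.99 -1.3   1.31  1.17]
0.53 35 0.25 3 [-0.46  0.56  0.75  1.93 -1.23  1.55  0.92]
0.6 15 0.09 4 [ 0.1   0.98  0.04  1.74 -1.3   1.44  1.16]
0.6 15 0.25 4 [ 0.04  0.73  0.13  1.75 -1.3   1.56  0.94]
0.6 25 0.09 4 [-0.03  0.89  0.19  1.78 -1.3   1.39  1.11]
0.6 25 0.25 4 [-0.2   0.68  0.45  1.76 -1.3   1.59  0.9 ]
0.6 35 0.09 3 [-0.22  0.82  0.4   1.81 -1.3   1.36  1.05]
0.6 35 0.25 4 [-0.39  0.64  0.67  1.75 -1.25  1.57  0.83]
```

The model fits within 0.2 mm, and the sideways, slightly pitched-down hand pose is in range. Next I'll work out the turn to the staging pose.

```bash
timeout 100 python3 - <<'E'
from h import *
from fk import target
s=env.sense(); M=R.from_rotvec(s['ee_rot']).as_matrix(); p=s['eef_pos']
T=target(np.radians(27)); rv=R.from_matrix(M.T@T).as_rotvec(); print(rv.round(3), np.linalg.norm(rv))
print((M.T@(np.array([.53,.06,.25])-p)).round(4), p)
E
```

```text
[ 1.     0.905 -0.548] 1.456177631783755
[0.1553 0.0266 0.0299] [ 0.48363026 -0.09127832  0.27592606]
```

>>> send_rows(rows=[{"fingers": 0.0, "linear": [0.02, 0.003, 0.004], "twist": [0.075, 0.068, -0.041]}, {"fingers": 0.0, "linear": [0.04, 0.007, 0.008], "twist": [0.15, 0.136, -0.082]}, {"fingers": 0.0, "linear": [0.06, 0.01, 0.011], "twist": [0.225, 0.204, -0.123]}, {"fingers": 0.0, "linear": [0.078, 0.013, 0.015], "twist": [0.3, 0.272, -0.165]}, {"fingers": 0.0, "linear": [0.098, 0.016, 0.019], "twist": [0.375, 0.339, -0.206]}, {"fingers": 0.0, "linear": [0.117, 0.02, 0.023], "twist": [0.45, 0.407, -0.247]}, {"fingers": 0.0, "linear": [0.136, 0.023, 0.027], "twist": [0.525, 0.475, -0.288]}, {"fingers": 0.0, "linear": [0.155, 0.027, 0.03], "twist": [0.6, 0.543, -0.329]}])

```text
clock: 5.02
eef_pos: [0.527, 0.0521, 0.2457]
ee_rot: [-0.852, -0.342, 0.384]
wrist_force: [-0.4, 0.4, -0.8]
width: 0.002
```

>>> send_rows(rows=[{"fingers": 0.0, "linear": [0, 0, 0], "twist": [0.075, 0.068, -0.041]}, {"fingers": 0.0, "linear": [0, 0, 0], "twist": [0.15, 0.136, -0.082]}, {"fingers": 0.0, "linear": [0, 0, 0], "twist": [0.225, 0.204, -0.123]}, {"fingers": 0.0, "linear": [0, 0, 0], "twist": [0.3, 0.272, -0.165]}, {"fingers": 0.0, "linear": [0, 0, 0], "twist": [0.375, 0.339, -0.206]}, {"fingers": 0.0, "linear": [0, 0, 0], "twist": [0.4, 0.362, -0.219]}, {"fingers": 0.0, "linear": [0, 0, 0], "twist": [0.4, 0.362, -0.219]}])

```text
clock: 5.6
eef_pos: [0.5256, 0.0506, 0.2444]
ee_rot: [-0.474, -0.014, 0.083]
wrist_force: [-0.4, 0.2, -0.3]
width: 0.004
```

```bash
timeout 100 python3 - <<'E'
from h import *
from fk import target
s=env.sense(); M=R.from_rotvec(s['ee_rot']).as_matrix(); p=s['eef_pos']; print(s['joint_positions'].round(3),p.round(4));print(M.round(3))
T=target(np.radians(27)); print('left',R.from_matrix(M.T@T).as_rotvec().round(3))
snap('scene','s4');snap('wrist','w4');snap('top','t4')
a=cv2.imread('pics/s4.png')[60:320,160:480];b=cv2.imread('pics/w4.png')
cv2.imwrite('pics/c5.png',np.hstack([cv2.resize(a,(400,325)),cv2.resize(b,(400,325))]))
E
```

```text
[-0.118  0.748  0.781  1.811 -1.138  1.88   1.17 ] [0.5256 0.0506 0.2444]
[[ 0.997 -0.076 -0.033]
 [ 0.083  0.886  0.456]
 [-0.006 -0.457  0.89 ]]
left [ 0.003 -0.001 -0.011]
```

View pics/c5.png

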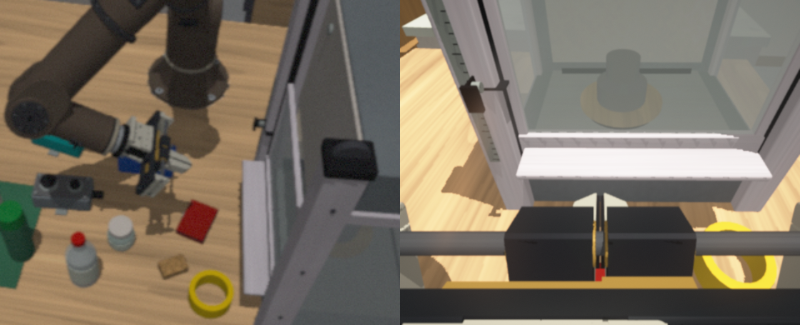

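The hand is in the staging pose, and the wrist view shows the lip ahead and the pointer at about (105,120). I'll zoom in on the pointer and measure it.

```bash
timeout 100 python3 - <<'E'
from h import *
im=load('w4')[0]
cv2.imwrite('pics/c6.png',cv2.resize(im[85:185,60:180],None,fx=6,fy=6,interpolation=cv2.INTER_CUBIC)[:,:,::-1])
Q=cloud('w4')
for v in range(108,152,3): print(v,[tuple(np.round(Q[v,u],3)) for u in(98,104,110,116,122,130)])
P=Q.reshape(-1,3);L=P[(P[:,2]>.125)&(P[:,2]<.14)&(P[:,0]>.42)&(P[:,0]<.7)&(P[:,1]>.18)&(P[:,1]<.22)];print('lip z',np.median(L[:,2]),len(L))
E
```

```text
108 [(np.float64(0.362), np.float64(0.2), np.float64(0.247)), (np.float64(0.367), np.float64(0.201), np.float64(0.247)), (np.float64(0.371), np.float64(0.202), np.float64(0.246)), (np.float64(0.369), np.float64(0.213), np.float64(0.24)), (np.float64(0.374), np.float64(0.214), np.float64(0.24)), (np.float64(0.38), np.float64(0.217), np.float64(0.239))]
111 [(np.float64(0.367), np.float64(0.191), np.float64(0.249)), (np.float64(0.373), np.float64(0.19), np.float64(0.25)), (np.float64(0.372), np.float64(0.199), np.float64(0.245)), (np.float64(0.371), np.float64(0.209), np.float64(0.24)), (np.float64(0.373), np.float64(0.214), np.float64(0.237)), (np.float64(0.38), np.float64(0.215), np.float64(0.237))]
114 [(np.float64(0.37), np.float64(0.186), np.float64(0.25)), (np.float64(0.374), np.float64(0.187), np.float64(0.249)), (np.float64(0.371), np.float64(0.199), np.float64(0.242)), (np.float64(0.37), np.float64(0.208), np.float64(0.237)), (np.float64(0.373), np.float64(0.212), np.float64(0.235)), (np.float64(0.38), np.float64(0.214), np.float64(0.235))]
117 [(np.float64(0.369), np.float64(
[... 3584 characters left out ...]
2), np.float64(0.199)), (np.float64(0.345), np.float64(0.211), np.float64(0.2)), (np.float64(0.351), np.float64(0.211), np.float64(0.201)), (np.float64(0.357), np.float64(0.211), np.float64(0.201)), (np.float64(0.361), np.float64(0.213), np.float64(0.2)), (np.float64(0.369), np.float64(0.213), np.float64(0.2))]
150 [(np.float64(0.337), np.float64(0.211), np.float64(0.196)), (np.float64(0.344), np.float64(0.21), np.float64(0.197)), (np.float64(0.349), np.float64(0.212), np.float64(0.196)), (np.float64(0.356), np.float64(0.211), np.float64(0.198)), (np.float64(0.36), np.float64(0.213), np.float64(0.196)), (np.float64(0.368), np.float64(0.214), np.float64(0.196))]
lip z 0.13301153694866671 7082
```

View pics/c6.png

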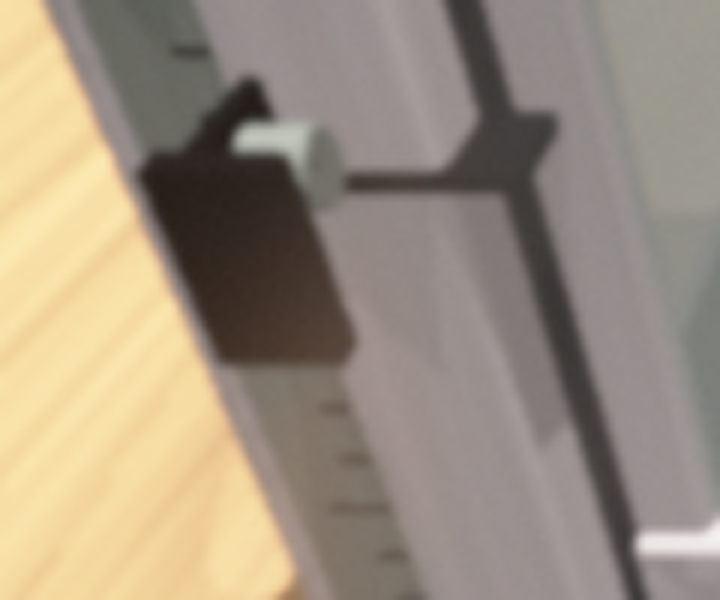

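The crop shows a black vertical plate at y≈0.186, z 0.22 to 0.249, with a light knob behind it. The level blade isn't clear, so I'll move the wrist camera nearer.

>>> send_rows(rows=[{"fingers": 0.0, "linear": [-0.027, 0.017, 0.009], "twist": [0, 0, 0]}, {"fingers": 0.0, "linear": [-0.054, 0.034, 0.017], "twist": [0, 0, 0]}, {"fingers": 0.0, "linear": [-0.081, 0.051, 0.026], "twist": [0, 0, 0]}, {"fingers": 0.0, "linear": [-0.081, 0.051, 0.026], "twist": [0, 0, 0]}, {"fingers": 0.0, "linear": [-0.081, 0.051, 0.026], "twist": [0, 0, 0]}])

```text
clock: 6.17
eef_pos: [0.4396, 0.1033, 0.247]
ee_rot: [-0.474, -0.02, 0.088]
wrist_force: [-0.7, -0.1, 0.7]
width: 0.004
```

```bash
timeout 100 python3 - <<'E'
from h import *
s=env.sense(); print(s['joint_positions'].round(3),s['eef_pos'].round(4))
snap('wrist','w5'); print(load('w5')[3][:3,3])
E
```

```text
[-0.217  0.623  0.808  2.061 -1.09   1.773  1.258] [0.4396 0.1033 0.247 ]
[ 0.45007723 -0.00122483  0.38833003]
```

View pics/w5.png

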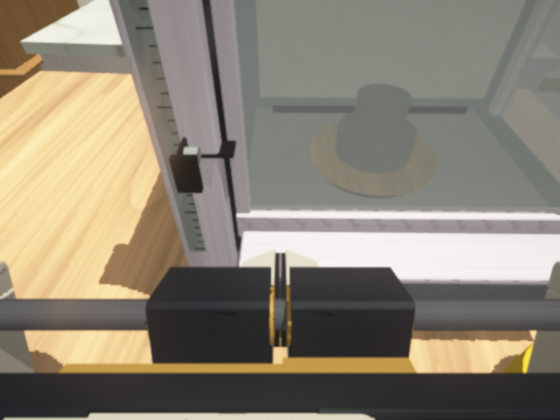

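```bash
timeout 100 python3 - <<'E'
from h import *
im=load('w5')[0]
cv2.imwrite('pics/c7.png',cv2.resize(im[125:210,155:255],None,fx=7,fy=7,interpolation=cv2.INTER_LANCZOS4)[:,:,::-1])
Q=cloud('w5')
for v in range(136,196,4): print(v,' '.join(','.join('%d'%(1000*c) for c in Q[v,u]) for u in range(170,242,6)))
E
```

```text
136 350,211,251 354,211,250 358,212,250 362,213,250 367,213,250 371,214,250 375,214,250 380,214,250 382,224,244 384,232,239 388,235,238 393,235,238
140 349,210,247 353,211,247 359,208,249 362,212,247 366,214,246 371,213,247 375,215,246 380,214,247 381,224,241 384,231,236 388,232,236 393,234,235
144 349,210,244 353,211,244 361,203,249 361,213,243 365,214,243 370,213,244 375,214,243 379,215,243 382,220,240 385,227,235 389,228,235 392,234,231
148 347,211,240 352,211,240 361,200,248 365,203,246 369,203,246 369,214,239 374,214,240 379,214,240 382,217,238 386,222,235 390,223,235 392,234,227
152 347,211,236 360,192,250 361,199,245 365,199,245 369,200,245 371,209,239 374,214,236 378,215,235 382,216,235 386,217,234 391,217,235 392,235,223
156 357,188,249 361,187,250 366,187,250 369,189,250 373,190,249 371,207,237 373,214,232 378,212,234 383,213,233 387,214,233 391,215,233 391,234,219
160 358,183,250 362,185,248 366,186,248 370,185,249 374,186,248 367,214,228 373,213,229 377,213,229 381,215,228 382,231,217 386,234,215 391,234,215
164 357,184,245 361,185,245 365,185,245 369,186,245 373,186,245 
[... 419 characters left out ...]
 367,185,235 372,185,235 374,191,231 370,214,213 375,215,212 380,214,213 381,226,204 384,235,196 389,234,198
180 341,210,209 358,184,232 363,184,232 367,185,232 371,186,231 374,188,229 370,213,209 375,213,209 379,214,208 381,223,201 384,234,193 389,234,193
184 339,211,204 357,185,227 362,184,228 366,186,227 370,186,227 375,186,228 369,213,204 374,214,204 378,215,204 382,220,200 384,232,190 389,233,189
188 338,211,200 356,185,223 361,185,224 365,185,224 369,186,223 374,185,224 368,213,200 373,215,199 378,215,199 382,219,196 384,231,187 388,234,184
192 337,211,195 343,211,196 360,185,220 364,186,219 369,186,219 373,187,219 368,213,196 372,214,195 378,214,196 382,216,194 383,233,180 388,234,179
```

View pics/c7.png

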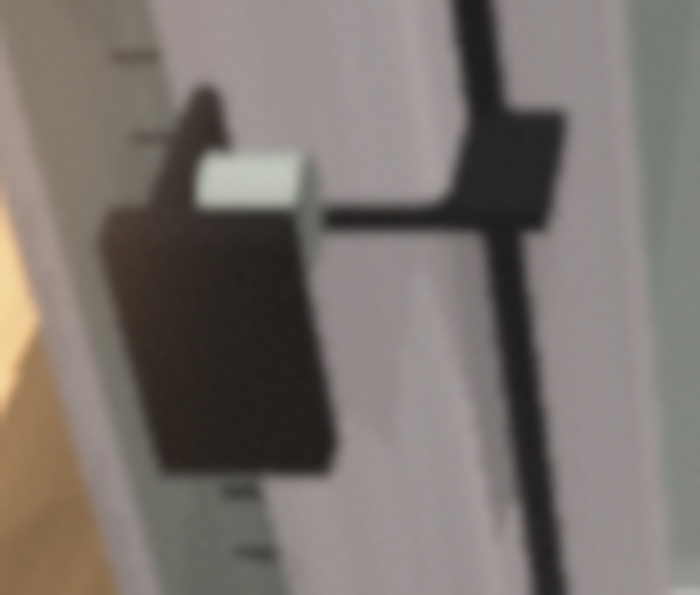

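Now it's clear. The black plate is a bracket, and the level blade is the small black flag at crop (510,170), w5 px (228,149), joined by a thin strip to the knob. Its top sits at z≈0.235, next to the lip end. I'll measure both properly.

```bash
timeout 100 python3 - <<'E'
from h import *
for t,box in(('w5',(218,238,138,160)),('w4',None)):
    im,d,K,T=load(t);Q=cloud(t); blk=im.max(2)<60
    m=blk&(Q[...,0]>.381)&(Q[...,0]<.396)&(Q[...,1]>.214)&(Q[...,1]<.2325)&(Q[...,2]>.225)&(Q[...,2]<.245)
    p=Q[m];print(t,len(p),np.median(p,0).round(4),np.percentile(p,[5,95],axis=0).round(4)); 
    A=np.c_[p[:,0]-.387,p[:,1]-.222,np.ones(len(p))]; print(np.linalg.lstsq(A,p[:,2],rcond=None)[0])
    v,u=np.where(m); print(u.min(),u.max(),v.min(),v.max())
    L=(Q[...,2]>.126)&(Q[...,2]<.14)&(Q[...,1]>.17)&(Q[...,1]<.23)&(Q[...,0]>.36)&(Q[...,0]<.76)&(im.min(2)>150)
    q=Q[L]; print('lip',len(q),np.median(q,0).round(4),np.percentile(q[:,0],[0.5,99.5]).round(4),q[:,1].min())
    for x in(.385,.39,.395,.40): print(x,(abs(q[:,0]-x)<.002).sum())
E
```

```text
w5 230 [0.388  0.2221 0.2352] [[0.383  0.2143 0.2329]
 [0.3929 0.2319 0.2401]]
[-0.12737956  0.15850425  0.23546357]
216 234 131 157
lip 9445 [0.5584 0.2112 0.1331] [0.3944 0.6859] 0.18590163558208897
0.385 0
0.39 3
0.395 123
0.4 112
  return _methods._mean(a, axis=axis, dtype=dtype,
  ret = um.true_divide(
Traceback (most recent call last):
IndexError: index -1 is out of bounds for axis 0 with size 0
```

```bash
cat > to.py <<'E'
from h import *
import sys
s=env.sense(); M=R.from_rotvec(s['ee_rot']).as_matrix(); p=s['eef_pos']
print(p.round(4),s['joint_positions'].round(2),s['wrist_force'].round(1))
for a in sys.argv[1:]: print(a,(M.T@(np.array(eval(a))-p)).round(4))
print('world up in tool',M[2].round(3),'y',M[1].round(3))
E
timeout 100 python3 to.py "[.52,.09,.2]" "[.52,.12,.13]" "[.52,.12,.083]" "[.52,.21,.083]"; timeout 60 python3 - <<'E'
import sys; sys.path.insert(0,'.')
from h import *
from fk import target
s=env.sense(); print('left',R.from_matrix(R.from_rotvec(s['ee_rot']).as_matrix().T@target(np.radians(27))).as_rotvec().round(3))
E
```

```text
[0.4406 0.1026 0.2467] [-0.22  0.62  0.81  2.06 -1.09  1.77  1.26] [-0.1  0.   0.8]
[.52,.09,.2] [ 0.078   0.004  -0.0504]
[.52,.12,.13] [ 0.0807  0.0626 -0.099 ]
[.52,.12,.083] [ 0.0807  0.0841 -0.1408]
[.52,.21,.083] [ 0.0887  0.1638 -0.0997]
world up in tool [-0.    -0.458  0.889] y [0.089 0.886 0.456]
left [ 0.004  0.006 -0.013]
```

>>> send_rows(rows=[{"fingers": 0.0, "linear": [0.026, 0.001, -0.017], "twist": [0, 0, -0.01]}, {"fingers": 0.0, "linear": [0.052, 0.002, -0.034], "twist": [0, 0, -0.01]}, {"fingers": 0.0, "linear": [0.078, 0.004, -0.05], "twist": [0, 0, -0.01]}, {"fingers": 0.0, "linear": [0.08, 0.033, -0.075], "twist": [0, 0, -0.01]}, {"fingers": 0.0, "linear": [0.08, 0.062, -0.099], "twist": [0, 0, -0.01]}, {"fingers": 0.0, "linear": [0.08, 0.074, -0.12], "twist": [0, 0, -0.01]}, {"fingers": 0.0, "linear": [0.08, 0.084, -0.14], "twist": [0, 0, -0.01]}, {"fingers": 0.0, "linear": [0.08, 0.084, -0.14], "twist": [0, 0, -0.01]}])

```text
clock: 6.88
eef_pos: [0.5183, 0.1198, 0.0789]
ee_rot: [-0.475, -0.017, 0.078]
wrist_force: [-1.0, -0.0, 0.3]
width: 0.006
```

```bash
timeout 100 python3 to.py "[.52,.21,.085]" "[.52,.21,.1]"; timeout 60 python3 - <<'E'
import sys; sys.path.insert(0,'.')
from h import *
snap('scene','s6');snap('wrist','w6')
a=cv2.imread('pics/s6.png')[100:320,200:440];b=cv2.imread('pics/w6.png')
cv2.imwrite('pics/c8.png',np.hstack([cv2.resize(a,(400,366)),cv2.resize(b,(400,300)).copy().repeat(1,0) if 0 else cv2.resize(b,(400,366))]))
E
```

```text
[0.5183 0.1198 0.0789] [-0.14  0.95  0.62  1.94 -1.29  1.67  1.39] [-1.  -0.   0.3]
[.52,.21,.085] [0.0089 0.077  0.0466]
[.52,.21,.1] [0.0088 0.0702 0.0599]
world up in tool [-0.002 -0.458  0.889] y [0.079 0.886 0.456]
```

View pics/c8.png

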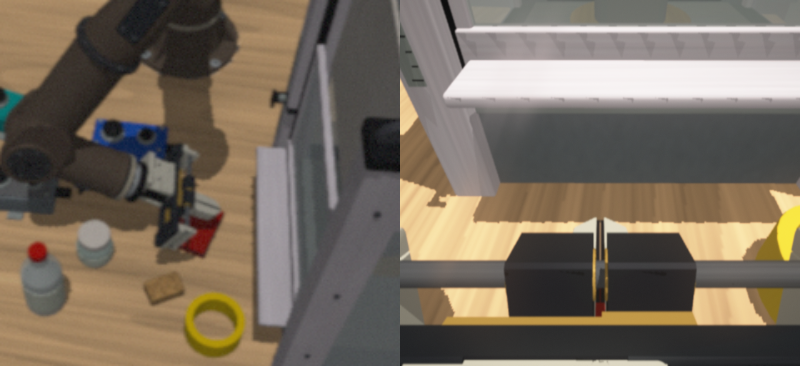

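The tip is below lip level in front of it, and the bit case and blue box are clear. Moving in under the lip.

>>> send_rows(rows=[{"fingers": 0.0, "linear": [0.002, 0.026, 0.016], "twist": [0, 0, 0]}, {"fingers": 0.0, "linear": [0.005, 0.05, 0.031], "twist": [0, 0, 0]}, {"fingers": 0.0, "linear": [0.008, 0.077, 0.047], "twist": [0, 0, 0]}, {"fingers": 0.0, "linear": [0.008, 0.077, 0.047], "twist": [0, 0, 0]}])

```text
clock: 7.32
eef_pos: [0.5186, 0.218, 0.0941]
ee_rot: [-0.466, -0.026, 0.083]
wrist_force: [-0.2, 1.3, 0.8]
width: 0.006
```

```bash
timeout 100 python3 to.py "[.52,.21,.1]" "[.52,.21,.12]" "[.52,.21,.15]"; timeout 60 python3 - <<'E'
import sys; sys.path.insert(0,'.')
from h import *
snap('wrist','w7')
E
```

```text
[0.5186 0.218  0.0941] [-0.08  0.82  0.26  1.99 -1.31  1.37  1.26] [-0.2  1.3  0.8]
[.52,.21,.1] [ 0.0007 -0.0098  0.0017]
[.52,.21,.12] [ 0.0008 -0.0188  0.0195]
[.52,.21,.15] [ 0.001  -0.0323  0.0463]
world up in tool [ 0.006 -0.45   0.893] y [0.086 0.89  0.447]
```

View pics/w7.png

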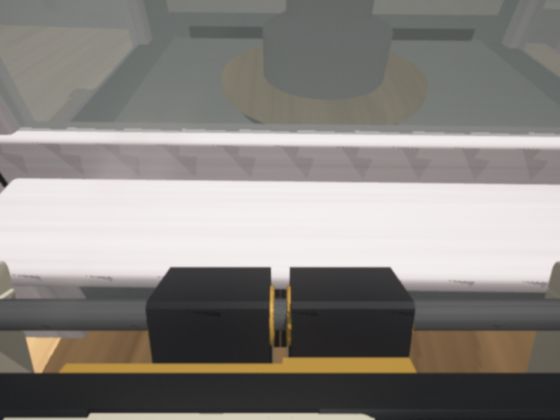

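>>> send_rows(rows=[{"fingers": 0.0, "linear": [0, -0.011, -0.005], "twist": [0, 0, 0]}, {"fingers": 0.0, "linear": [0, -0.011, -0.005], "twist": [0, 0, 0]}])

```text
clock: 7.53
eef_pos: [0.5222, 0.1932, 0.09]
ee_rot: [-0.478, -0.02, 0.071]
wrist_force: [-0.4, -1.0, 0.1]
width: 0.008
```

>>> send_rows(rows=[{"fingers": 0.0, "linear": [0, -0.0025, 0.0045], "twist": [0, 0, 0]}, {"fingers": 0.0, "linear": [0, -0.0045, 0.009], "twist": [0, 0, 0]}, {"fingers": 0.0, "linear": [0, -0.0045, 0.009], "twist": [0, 0, 0]}])

```text
clock: 7.78
eef_pos: [0.5209, 0.1969, 0.1005]
ee_rot: [-0.475, -0.019, 0.074]
wrist_force: [0.2, -0.9, 0.0]
width: 0.004
```

>>> send_rows(rows=[{"fingers": 0.0, "linear": [0, 0.009, 0.0045], "twist": [0, 0, 0]}, {"fingers": 0.0, "linear": [0, 0.009, 0.0045], "twist": [0, 0, 0]}, {"fingers": 0.0, "linear": [0, 0.0045, 0.0135], "twist": [0, 0, 0]}, {"fingers": 0.0, "linear": [0, 0.0, 0.0224], "twist": [0, 0, 0]}, {"fingers": 0.0, "linear": [0, 0.0, 0.0224], "twist": [0, 0, 0]}])

```text
clock: 8.2
eef_pos: [0.52, 0.2077, 0.1219]
ee_rot: [-0.474, -0.021, 0.075]
wrist_force: [0.4, 0.9, 0.1]
width: 0.005
```

```bash
timeout 100 python3 to.py; timeout 60 python3 - <<'E'
import sys; sys.path.insert(0,'.')
from h import *
snap('wrist','w8'); snap('scene','s8')
Q=cloud('s8');im=load('s8')[0];P=Q
m=(P[...,0]>.6)&(P[...,0]<.73)&(P[...,1]>.195)&(P[...,1]<.228)&(P[...,2]>.1)&(P[...,2]<.3);print('lip z scene',np.median(P[m][:,2]),m.sum())
a=cv2.imread('pics/s8.png')[100:320,200:440];b=cv2.imread('pics/w8.png')
cv2.imwrite('pics/c9.png',np.hstack([cv2.resize(a,(400,366)),cv2.resize(b,(400,366))]))
E
```

```text
[0.52   0.2077 0.1219] [-0.07  0.77  0.27  1.99 -1.28  1.38  1.21] [0.4 0.9 0.1]
world up in tool [ 0.003 -0.456  0.89 ] y [0.077 0.887 0.455]
lip z scene 0.15462777312492237 503
```

View pics/c9.png

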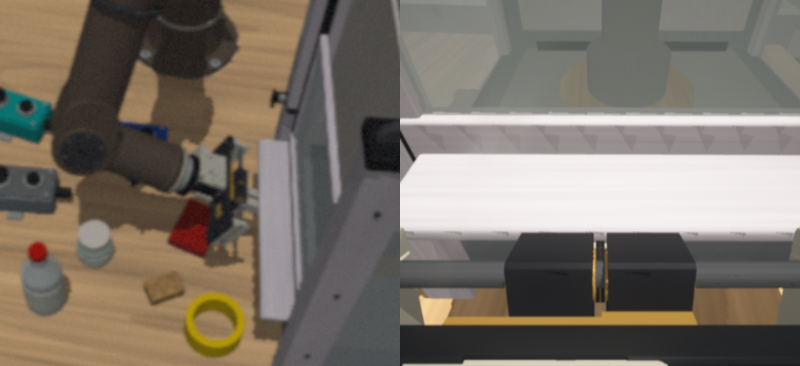

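The lip rides on the fingers: its top is now at z 0.1546, up from 0.132. I'll raise it about 70 mm and slow down at the end.

>>> send_rows(rows=[{"fingers": 0.0, "linear": [0, -0.0046, 0.0089], "twist": [0, 0, 0]}, {"fingers": 0.0, "linear": [0, -0.01, 0.0196], "twist": [0, 0, 0]}, {"fingers": 0.0, "linear": [0, -0.0155, 0.0303], "twist": [0, 0, 0]}, {"fingers": 0.0, "linear": [0, -0.021, 0.041], "twist": [0, 0, 0]}, {"fingers": 0.0, "linear": [0, -0.0255, 0.05], "twist": [0, 0, 0]}, {"fingers": 0.0, "linear": [0, -0.029, 0.0565], "twist": [0, 0, 0]}, {"fingers": 0.0, "linear": [0, -0.031, 0.061], "twist": [0, 0, 0]}, {"fingers": 0.0, "linear": [0, -0.032, 0.0623], "twist": [0, 0, 0]}])

```text
clock: 8.97
eef_pos: [0.5195, 0.2078, 0.1909]
ee_rot: [-0.474, -0.02, 0.075]
wrist_force: [-1.3, -2.4, -3.9]
width: 0.004
```

```bash
timeout 100 python3 to.py; cat > lipz.py <<'E'
from h import *
import sys
t=sys.argv[1]
for n in('scene','top','wrist'):
    snap(n,n[0]+t); im,d,K,T=load(n[0]+t);Q=cloud(n[0]+t)
    m=(Q[...,0]>.42)&(Q[...,0]<.73)&(Q[...,1]>.195)&(Q[...,1]<.225)&(Q[...,2]>.1)&(Q[...,2]<.3)&(im.min(2)>110);q=Q[m]
    if len(q): print(n,'lip z',np.median(q[:,2]).round(4),len(q),'near end',np.round(np.median(q[q[:,0]<.48][:,2]),4))
    m=(im.max(2)<70)&(Q[...,0]>.382)&(Q[...,0]<.393)&(Q[...,1]>.215)&(Q[...,1]<.232)&(Q[...,2]>.225)&(Q[...,2]<.245);print(' mark',m.sum(),np.median(Q[m][:,2]).round(4) if m.any() else None)
E
timeout 60 python3 lipz.py 9
```

```text
[0.5195 0.2078 0.1909] [-0.09  0.65  0.3   1.97 -1.23  1.42  1.08] [-1.3 -2.4 -3.9]
world up in tool [ 0.002 -0.457  0.889] y [0.077 0.887 0.456]
scene lip z 0.2228 1009 near end 0.2223
 mark 13 0.2344
top lip z 0.2228 1242 near end 0.2227
 mark 12 0.2326
wrist lip z 0.2234 24785 near end 0.2234
 mark 178 0.235
```

>>> send_rows(rows=[{"fingers": 0.0, "linear": [0, -0.0015, 0.003], "twist": [0, 0, 0]}, {"fingers": 0.0, "linear": [0, -0.003, 0.006], "twist": [0, 0, 0]}, {"fingers": 0.0, "linear": [0, -0.0043, 0.0083], "twist": [0, 0, 0]}, {"fingers": 0.0, "linear": [0, -0.0046, 0.0089], "twist": [0, 0, 0]}, {"fingers": 0.0, "linear": [0, -0.0046, 0.0089], "twist": [0, 0, 0]}])

```text
clock: 9.53
eef_pos: [0.5195, 0.2081, 0.2001]
ee_rot: [-0.474, -0.019, 0.075]
wrist_force: [0.6, -0.3, -2.1]
width: 0.002
```

```bash
timeout 100 python3 to.py; timeout 60 python3 lipz.py 10; timeout 60 python3 - <<'E'
from h import *
im,d,K,T=load('w10');Q=cloud('w10')
a,b=im,Q
m=(Q[...,0]>.382)&(Q[...,0]<.41)&(Q[...,1]>.2)&(Q[...,1]<.235)&(Q[...,2]>.22)&(Q[...,2]<.25)
v,u=np.where(m);print(u.min(),u.max(),v.min(),v.max())
u0,v0=max(0,int(np.median(u))-45),max(0,int(np.median(v))-40)
cv2.imwrite('pics/c10.png',cv2.resize(im[v0:v0+80,u0:u0+100],None,fx=7,fy=7,interpolation=cv2.INTER_CUBIC)[:,:,::-1]);print(u0,v0)
k=(im.max(2)<70)&(Q[...,0]>.38)&(Q[...,0]<.395)&(Q[...,1]>.21)&(Q[...,1]<.235)&(Q[...,2]>.225)&(Q[...,2]<.245)
vv,uu=np.where(k)
for y in np.arange(.211,.235,.003):
    q=Q[k];q=q[abs(q[:,1]-y)<.0015]; print(y.round(3),len(q),q[:,2].mean().round(4) if len(q) else '')
k=(im.min(2)>110)&(Q[...,0]>.395)&(Q[...,0]<.42)&(Q[...,1]>.18)&(Q[...,1]<.233)&(Q[...,2]>.225)&(Q[...,2]<.245)
for y in np.arange(.181,.235,.006):
    q=Q[k];q=q[abs(q[:,1]-y)<.003]; print('lip',y.round(3),len(q),q[:,2].mean().round(4) if len(q) else '')
E
```

```text
[0.5195 0.2081 0.2001] [-0.09  0.63  0.3   1.97 -1.23  1.43  1.06] [ 0.6 -0.3 -2.1]
world up in tool [ 0.001 -0.457  0.89 ] y [0.077 0.887 0.455]
scene lip z 0.2325 1024 near end 0.2325
 mark 12 0.2343
top lip z 0.2323 1267 near end 0.2323
 mark 12 0.2346
wrist lip z 0.2329 24752 near end 0.2329
 mark 441 0.2351
0 64 146 222
0 139
0.211 0 
0.214 76 0.2338
0.217 72 0.2346
0.22 97 0.2348
0.223 100 0.2349
0.226 100 0.2348
0.229 90 0.2348
0.232 102 0.2391
lip 0.181 193 0.2328
lip 0.187 350 0.2328
lip 0.193 429 0.2328
lip 0.199 477 0.2328
lip 0.205 517 0.2329
lip 0.211 484 0.2329
lip 0.217 432 0.2329
lip 0.223 424 0.2329
lip 0.229 945 0.2369
```

View pics/c10.png

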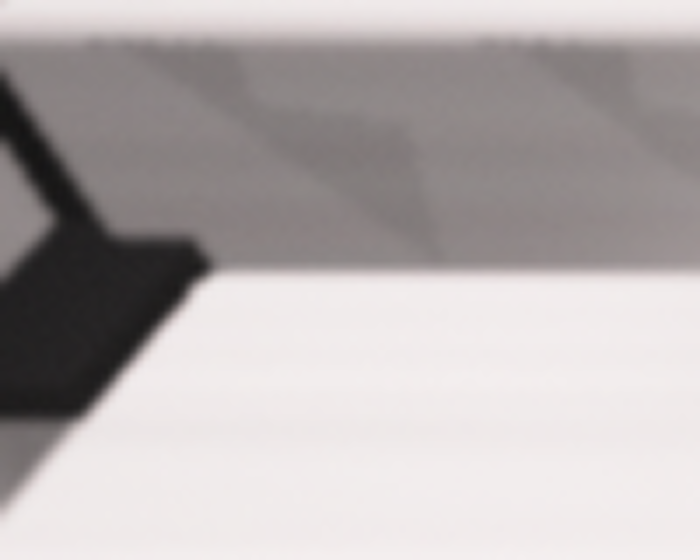

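The blade top is at 0.2348 and the lip top at 0.2329, with the views agreeing. Raising 2 mm more.

>>> send_rows(rows=[{"fingers": 0.0, "linear": [0, -0.0005, 0.001], "twist": [0, 0, 0]}, {"fingers": 0.0, "linear": [0, -0.001, 0.0019], "twist": [0, 0, 0]}, {"fingers": 0.0, "linear": [0, -0.001, 0.0019], "twist": [0, 0, 0]}, {"fingers": 0.0, "linear": [0, -0.001, 0.0019], "twist": [0, 0, 0]}])

```text
clock: 10.02
eef_pos: [0.5194, 0.2079, 0.2019]
ee_rot: [-0.474, -0.019, 0.075]
wrist_force: [-0.0, -0.6, -3.4]
width: 0.005
```

```bash
timeout 100 python3 to.py; timeout 60 python3 lipz.py 11; timeout 60 python3 - <<'E'
from h import *
im,d,K,T=load('w11');Q=cloud('w11')
k=(im.max(2)<70)&(Q[...,0]>.38)&(Q[...,0]<.395)&(Q[...,1]>.217)&(Q[...,1]<.230)&(Q[...,2]>.225)&(Q[...,2]<.245); print(Q[k][:,2].mean(),k.sum())
k=(im.min(2)>110)&(Q[...,0]>.395)&(Q[...,0]<.42)&(Q[...,1]>.18)&(Q[...,1]<.225)&(Q[...,2]>.225)&(Q[...,2]<.245); print('lip',Q[k][:,2].mean())
E
```

```text
[0.5194 0.2079 0.2019] [-0.09  0.63  0.3   1.97 -1.23  1.43  1.05] [-0.  -0.6 -3.4]
world up in tool [ 0.001 -0.457  0.889] y [0.077 0.887 0.456]
scene lip z 0.234 1033 near end 0.2336
 mark 9 0.2343
top lip z 0.2337 1281 near end 0.2336
 mark 13 0.2342
wrist lip z 0.2345 24648 near end 0.2345
 mark 441 0.2351
0.23499521219782765 371
lip 0.2344399749864901
```

>>> send_rows(rows=[{"fingers": 0.0, "linear": [0, -0.0003, 0.0006], "twist": [0, 0, 0]}, {"fingers": 0.0, "linear": [0, -0.0003, 0.0006], "twist": [0, 0, 0]}, {"fingers": 0.0, "linear": [0, -0.0003, 0.0006], "twist": [0, 0, 0]}, {"fingers": 0.0, "linear": [0, 0.002, -0.004], "twist": [0, 0, 0]}, {"fingers": 0.0, "linear": [0, 0.007, -0.0134], "twist": [0, 0, 0]}, {"fingers": 0.0, "linear": [0, 0.007, -0.0134], "twist": [0, 0, 0]}])

```text
clock: 10.67
eef_pos: [0.519, 0.2083, 0.1852]
ee_rot: [-0.474, -0.018, 0.076]
wrist_force: [0.1, -0.5, 0.5]
width: 0.008
```

```bash
timeout 100 python3 to.py; timeout 60 python3 lipz.py 12; timeout 60 python3 - <<'E'
from h import *
im,d,K,T=load('w12');Q=cloud('w12')
k=(im.max(2)<70)&(Q[...,0]>.38)&(Q[...,0]<.395)&(Q[...,1]>.217)&(Q[...,1]<.230)&(Q[...,2]>.225)&(Q[...,2]<.245); print(Q[k][:,2].mean(),k.sum())
k=(im.min(2)>110)&(Q[...,0]>.395)&(Q[...,0]<.42)&(Q[...,1]>.18)&(Q[...,1]<.225)&(Q[...,2]>.225)&(Q[...,2]<.245); print('lip',Q[k][:,2].mean())
E
```

```text
[0.519  0.2083 0.1852] [-0.08  0.66  0.29  1.97 -1.24  1.42  1.08] [ 0.1 -0.5  0.5]
world up in tool [-0.001 -0.457  0.89 ] y [0.077 0.887 0.455]
scene lip z 0.2347 1024 near end 0.2347
 mark 6 0.2336
top lip z 0.2345 1278 near end 0.2345
 mark 12 0.2357
wrist lip z 0.2351 25459 near end 0.2351
 mark 72 0.235
0.23503199064205335 81
lip 0.23507212000854666
```

The lip (0.2351) is now level with the mark (0.2350), and the sash stays put with the fingers off it. Withdrawing the hand straight out.

>>> send_rows(rows=[{"fingers": 0.0, "linear": [-0.002, -0.027, -0.0137], "twist": [0, 0, 0]}, {"fingers": 0.0, "linear": [-0.004, -0.053, -0.0274], "twist": [0, 0, 0]}, {"fingers": 0.0, "linear": [-0.006, -0.08, -0.041], "twist": [0, 0, 0]}, {"fingers": 0.0, "linear": [-0.008, -0.106, -0.0547], "twist": [0, 0, 0]}, {"fingers": 0.0, "linear": [-0.008, -0.106, -0.0547], "twist": [0, 0, 0]}, {"fingers": 0.0, "linear": [-0.008, -0.12, -0.0267], "twist": [0, 0, 0]}, {"fingers": 0.0, "linear": [-0.008, -0.12, -0.0267], "twist": [0, 0, 0]}])

```text
clock: 11.4
eef_pos: [0.5219, 0.088, 0.2214]
ee_rot: [-0.474, -0.022, 0.073]
wrist_force: [0.5, 0.2, 0.2]
width: 0.001
```

```bash
timeout 100 python3 to.py; timeout 60 python3 lipz.py 13; timeout 60 python3 - <<'E'
from h import *
a=cv2.imread('pics/s13.png');b=cv2.imread('pics/w13.png')
cv2.imwrite('pics/c13.png',np.hstack([cv2.resize(a,(400,300)),cv2.resize(b,(400,300))]))
E
```

```text
[0.5219 0.088  0.2214] [ 0.08  0.65  0.37  1.86 -1.08  1.59  1.07] [0.5 0.2 0.2]
world up in tool [ 0.004 -0.457  0.89 ] y [0.075 0.887 0.455]
scene lip z 0.2347 1033 near end 0.2347
 mark 9 0.2346
top lip z 0.2344 1270 near end 0.2341
 mark 12 0.2343
wrist lip z 0.2353 9471 near end 0.2353
 mark 103 0.2352
```

View pics/c13.png

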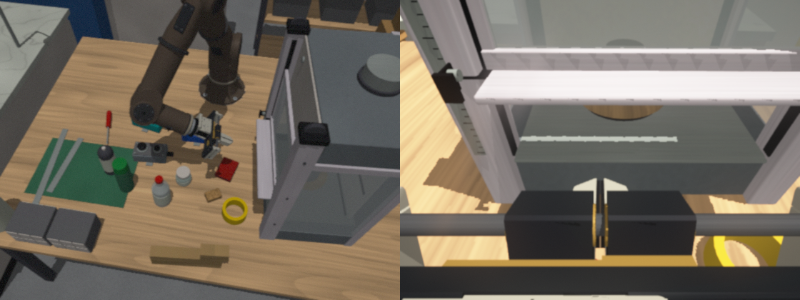

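The hand is clear and nothing else has moved. The lip is level with the mark in all three views. Handing in.

```bash
timeout 60 python3 -c "
from workcell import env
print(env.finish_job())"
```

```text
the job is handed in; nothing more can be done
None
```

I did both parts in the order asked and handed the job in at about 11.5 s on the robot's clock. The hand-in gives no verdict, so this rests on my own checks.

- **Start button:** I pressed the grey box's flat button straight down with shut fingers. It went in about 6 mm and bottomed out, with the wrist force reaching 40 N. It then sprang back to 71 mm. The stop button was not touched.
- **Sash:** I pushed it up with shut fingers beneath the lip, without pinching, then lowered the hand and drew it straight out.
- **Last check, hand clear:** the lip top and the pointer's blade agree within about 0.2 mm in every view:

| Camera | Lip top (m) | Pointer blade (m) |
|---|---|---|
| scene | 0.2347 | 0.2346 |
| top | 0.2344 | 0.2343 |
| wrist | 0.2353 | 0.2352 |

- **Disagreements:** absolute heights differ by up to 1 mm between cameras. The scene and top views have only about 10 pixels on the blade. One of those readings was about 1 mm off just before the hand was withdrawn.
- **Bystanders:** all looked undisturbed in the last scene picture; I judged this by eye and did not measure it.
- **Approach:** when I first moved in under the lip, the tip went about 8 mm further than planned because a wrist joint was near its range limit. The wrist force showed no contact, and I backed it off before lifting.

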